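# Shut a concentric laundry inlet valve snug, then vent it

### The job

The laundry inlet manifold on the counter is to be isolated. Turn the inner bar knob of its concentric valve clockwise (seen from above) until you feel it come onto its rubber seat, nip it up snug without forcing it, and leave the outer temperature ring as it is set. Let go of the knob, then gently press the small round relief button on the same block right down to vent it and let it come back up; leave the wrench, coupling and jar beside the block where they are.

Things in the scene. Friction and masses are not known exactly. Their poses are not given: they have to be found in the camera images.
- manifold: Cast aluminium valve block on a dark base plate, 150 x 250 mm, top 45 mm above the counter, fixed; turned differently each time. Origin: centre of the underside, under the valve axis; z up, y along the long side. Valve in the middle, relief button at y = +82 mm, flat round gauge (54 mm wide) at y = -80 mm, brass stubs at the sides. Besides the valve nothing on it is above 67 mm.
- flow_knob: Inner knob: plain black upright bar grip 36 mm long (its x axis), 14 mm wide (y), 34 mm high, on a 23 mm round stem; the bar spans 71 to 105 mm above the counter. Origin on the valve axis 63 mm above the counter, z up. It only turns about z, against a steady friction of 0.12 N m (the torque reads up to that much either way at rest); clockwise from above closes. Let go, its friction keeps it on the seat.
- knob_grip (a point): Point on the valve axis inside the inner bar, 92 mm above the counter (13 mm below the bar's top).
- ring_tab (a point): Tip of the pointer tab on the outer knob (temperature ring), 43 mm from the valve axis, 54 mm above the counter. The ring is a ribbed black disc, 74 mm across, top 62 mm above the counter, under the inner bar; it turns at a touch (0.03 N m) about the same axis. More than about 4 deg counts as disturbed.
- seat: Rubber seat hidden in the block (origin on the valve axis, 12 mm up). The knob meets it 0.35 to 1.15 rad clockwise of its start, an angle this pose does not tell; from there the resistance grows by 1 N m per rad over the friction. Snug: a rise of 0.15 N m or more over the free-running level; crushed at 0.5 N m. Aim for a rise of 0.25 to 0.3. The seat acts 25 mm off the axis: 0.15 N m is 6 N.
- relief: Black round push button, 24 mm across, top 67 mm above the counter, 10 mm above its 40 mm steel housing, 82 mm from the valve axis. Origin on its axis, 18 mm below its top. It goes straight down 6 mm against a spring (5 N when fully down), then meets a hard stop (keep below 25 N there); it springs back by itself.
- wrench: bystander: steel open-ended wrench lying on the counter on the robot's side of the block, not to be moved
- coupling: bystander: brass hose coupling ring, 42 mm across, 22 mm high, beside the gauge end of the block, not to be moved
- seal_jar: bystander: jar of seals, 56 mm across, 70 mm high, beside the button end of the block, not to be moved

How it is judged:
On the way, in this order (a step that is already met when the one before it is completed fails the run):
1. the inner knob is nipped up: it bears on its seat with at least 6 N (0.15 N m) (contact force between flow_knob and seat above 6 N), for 0.2 s.
2. with the valve shut and the knob let go, the relief button is pressed right down (at least 4.5 of its 6 mm) (z of relief in the frame of manifold below 0.0445 m and contact force between flow_knob and seat above 1 N and contact force between the fingers and flow_knob below 0.5 N), for 0.1 s.
At the end, for the whole second after the job is handed in: The inner knob still rests on its seat with more than 1 N (the valve is shut), the relief button is back up within 1.5 mm, the outer ring's tab is within 3 mm of where it was, and the wrench, coupling and jar are within 20 mm of where they were (contact force between flow_knob and seat above 1 N and z of relief in the frame of manifold above 0.0475 m and distance of ring_tab from where it was at the start of the episode below 0.003 m and distance of each of wrench, coupling, seal_jar from where it was at the start of the episode below 0.02 m); the robot touches nothing.
It fails at once if the seat is crushed: more than 20 N (0.5 N m) between the inner knob and its seat (contact force between flow_knob and seat above 20 N).
It fails at once if the outer temperature ring is turned: its tab moved by more than 3 mm (4 deg) (distance of ring_tab from where it was at the start of the episode above 0.003 m).
It fails at once if the relief button is pressed (more than 3 mm) while the valve is not shut (z of relief in the frame of manifold below 0.046 m and contact force between flow_knob and seat below 0.5 N).
It fails at once if the relief button is pressed with more than 25 N (contact force between anything else and relief above 25 N).
It fails at once if a bystander is pushed by more than 20 mm (distance of any of wrench, coupling, seal_jar from where it was at the start of the episode above 0.02 m).
It also fails if it takes over 56 s, if anything falls off the work surface, if the arm or the gripper's body presses on something with over 40 N, if the wrist force passes 120 N, or if a joint passes its speed limit or range.

### The arm

A 6-joint arm with a two-finger parallel gripper is mounted at the origin on the work surface. World frame = base frame: x ahead of the robot, y to its left, z up, the work surface at z = 0. Lengths are in m, angles in rad, forces in N, time in s.
With the tool pointing down it reaches from about 0.325 to 0.9 m from the base axis. Payload 6.1 kg.
Tool frame: the origin (TCP) lies midway between the tips of the shut fingers; the grasp point (between the pads) lies 19 mm behind it (manip.grip_point_offset is the distance from the TCP to the grasp point, in m); z points along the fingers, y is the line along which they close (so a half turn about z gives the same grasp; the last joint's range is limited). The gripper opens to 85 mm and grips with 20 to 120 N. Pads are 22 mm wide; open, the fingers measure 114 mm over their backs; the gripper's body (76 mm by 85 mm) begins 54 mm behind the grasp point. The pads swing forward as they close: fully open they stand 13 mm farther back than shut.
Start: joints at [1.216, 0.22, 1.526, -0, 1.395, -0.126], TCP at [0.142, 0.609, 0.193] pointing down, gripper open.
Joint ranges: [-2.98, 2.98], [-0.91, 2.08], [0.09, 2.57], [-1.24, 4.39], [0.2, 2.65], [-2.68, 2.68]. Speed limits (rad/s): [2.57, 2.57, 3.01, 3.14, 3.14, 3.14].

### API

Orientations are given as a unit quaternion [w, x, y, z].
In Python, from workcell import manip gives the robot as it stands.
- The arm moves only by the shell command python3 -m crank 'ROWS'. ROWS is JSON, a list of rows, each an object with "dp": the shift along the world's x, y, z in m, a list of three; "turn": the turn about the world's z in degrees; "fingers": the opening, from -1 (shut) to 1 (fully open), so that 0 is half open. A call has 1 to 12 rows; each row is the pose to reach, as a shift and turn from the pose commanded when the call began; what a row does not reach only later rows make up. A row lasts 1/8 s, in which the tool goes at most 62.5 mm and 10.7 degrees, less where a joint would pass 70% of its speed; a pose out of reach is approached as far as the arm can. A call with a gripper value outside its range is refused whole. The fingers move at their own pace and stop on an object; the grip force is fixed at half the most. Time passes only in rows, so rows that repeat a pose let the fingers close. It gives the time, the measured TCP pose, the force, the opening and the grip force at its end, in the units of the state.
- manip.sense(): the state, without advancing time (a new reading comes with each control period).
- manip.grab_frame(name): name is "scene" or "top"; returns a dict with "frame" (400x640x3 uint8, red, green, blue), "fovy" (degrees; the focal length in pixels is half the picture's height over the tangent of half this angle, whatever the lens; pixels are square), "cx", "cy" (the principal point, pixels), "dist" ([k1, k2, p1, p2, k3] as OpenCV has them; the pictures are not rectified), "R" (3x3) and "t" (3): a world point X has camera coordinates R X + t. Camera axes: x right, y down, z forward; pixel columns grow to the right and rows downward; lengths in m; the calibration is good to about 2 mm. A picture is of the moment at which its call begins. There is no depth.
- manip.finish_job(): hands the job in; it is judged then, once.
The state is a dict: "clock": time; "q": joint angles; "qvel": joint speeds; "effort": joint torques, N m; "eef_pos": TCP position; "tool_rot": TCP orientation; "ft_force": force on the tool from outside, world axes, zero at the start; "moment": the same for the moment, N m; "width": opening from 0.0 (shut) to 1.0 (fully open); "grasp_force": force on a finger pad.
Only numpy, scipy, OpenCV 4.12 (cv2) and the standard library are available. Lean on these libraries where they do the work, as an engineer would, in place of code of your own. Each camera call takes 0.05 s, during which the arm holds its last target. There are 200 camera calls.

## Working session

There is one attempt and no reset: what is moved stays moved. The work goes in short steps, Python scripts to look and compute and a shell command to move; the robot and the scene stay as the last step left them, time stands still between calls to the robot, and variables do not carry over. Pictures are saved under pics/ and viewed, at most 10 in all, crops included, and the job is handed in when it is done.

```bash
mkdir -p pics; python3 - <<'E'
from workcell import manip
import cv2
s=manip.sense();print({k:s[k] for k in('clock','eef_pos','tool_rot','ft_force','moment','width')})
for n in('scene','top'):
    f=manip.grab_frame(n);cv2.imwrite(f'pics/{n}0.png',f['frame'][:,:,::-1]);print(n,f['fovy'],f['cx'],f['cy'],f['dist'],f['R'],f['t'])
E
```

```text
{'clock': 0.0, 'eef_pos': array([0.14153581, 0.60806289, 0.19229624]), 'tool_rot': array([-2.27692389e-04,  1.14159321e-01,  9.93461978e-01, -9.47005198e-04]), 'ft_force': array([-0.235377  ,  0.13130607,  0.77156939]), 'moment': array([0.00498432, 0.00604704, 0.00186531]), 'width': 1.002083542655046}
scene 43.79296229887436 317.39712172662905 201.06584000903086 [0.02096051 0.         0.         0.         0.        ] [[ 0.15490929  0.98780586 -0.01557866]
 [ 0.79051028 -0.1333961  -0.59774491]
 [-0.59253405  0.08028115 -0.80153498]] [-0.12643143 -0.39043382  1.37552211]
top 43.31121660778916 324.8216563622467 185.97324397237603 [-0.11927613  0.          0.          0.          0.        ] [[-0.01739692 -0.99966275 -0.01928046]
 [-0.98909955  0.02002668 -0.14588012]
 [ 0.14621705  0.01653243 -0.98911438]] [0.08134197 0.55152226 0.86842095]
```

View pics/top0.png

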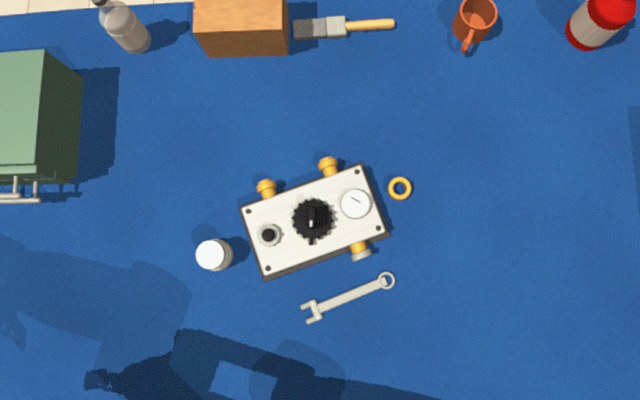

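View pics/scene0.png

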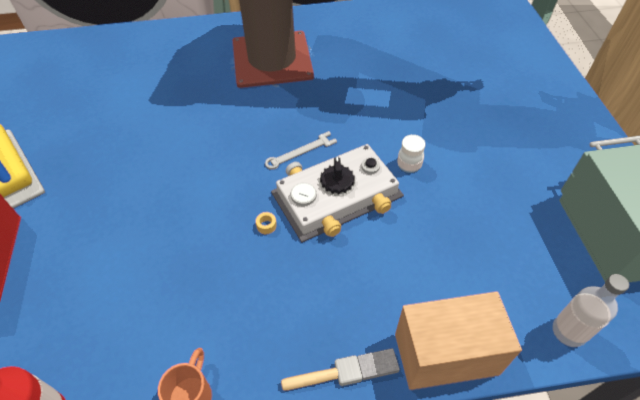

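The top view shows the block with its valve at about (313,218), button at (269,235), gauge at (355,204) and ring tab near (312,242). The jar is at (213,254), the coupling at (400,188) and the wrench around (345,297). The scene view agrees, with the valve at (338,178) and the button at (371,163).

```bash
cat > h.py <<'E'
import numpy as np, cv2
from workcell import manip
def K(f):
    F=200/np.tan(np.radians(f['fovy'])/2); return np.array([[F,0,f['cx']],[0,F,f['cy']],[0,0,1]])
def plane(f,uv,z):
    p=cv2.undistortPoints(np.array(uv,float).reshape(-1,1,2),K(f),np.array(f['dist']))[:,0]
    R,t=np.array(f['R']),np.array(f['t']); c=-R.T@t
    d=np.c_[p,np.ones(len(p))]@R
    return c+d*((z-c[2])/d[:,2])[:,None]
def proj(f,X):
    R,t=np.array(f['R']),np.array(f['t'])
    return cv2.projectPoints(np.array(X,float).reshape(-1,1,3),cv2.Rodrigues(R)[0],t,K(f),np.array(f['dist']))[0][:,0]
E
python3 - <<'E'
from h import *
out=[]
for n,box in(('top',(235,150,100*4//3+20,135)),('scene',(265,130,150,115))):
    f=manip.grab_frame(n);im=f['frame'];x,y,w,h=box
    hsv=cv2.cvtColor(im,cv2.COLOR_RGB2HSV)
    dark=(hsv[...,2]<60).astype(np.uint8)
    blk=np.zeros_like(dark);blk[y:y+h,x:x+w]=dark[y:y+h,x:x+w]
    N,l,st,c=cv2.connectedComponentsWithStats(blk)
    print(n,[(st[i].tolist(),c[i].round(1).tolist()) for i in range(1,N) if st[i,4]>15])
    white=((hsv[...,1]<60)&(hsv[...,2]>120)).astype(np.uint8)
    m=np.zeros_like(white);m[y:y+h,x:x+w]=white[y:y+h,x:x+w]
    cs=max(cv2.findContours(m,cv2.RETR_EXTERNAL,cv2.CHAIN_APPROX_NONE)[0],key=cv2.contourArea)
    r=cv2.minAreaRect(cs);b=cv2.boxPoints(r);print(r)
    P=plane(f,b,.045);print(P.round(4).tolist(),P.mean(0).round(4))
    cv2.imwrite(f'pics/{n}_c.png',cv2.resize(im[y:y+h,x:x+w,::-1],None,fx=5 if n=='scene' else 4,fy=5 if n=='scene' else 4,interpolation=cv2.INTER_CUBIC))
E
```

```text
top [([293, 199, 40, 45, 1077], [312.7, 218.9]), ([263, 230, 12, 11, 85], [268.8, 234.3])]
((312.23626708984375, 220.05209350585938), (73.26675415039062, 129.85533142089844), 70.0835952758789)
[[0.516, 0.2265, 0.045], [0.5922, 0.0051, 0.045], [0.467, -0.0358, 0.045], [0.3928, 0.1817, 0.045]] [0.492  0.0944 0.045 ]
scene [([366, 159, 9, 8, 46], [369.5, 162.8]), ([321, 161, 33, 33, 689], [336.6, 178.9])]
((334.8062438964844, 181.74423217773438), (70.37092590332031, 115.00292205810547), 65.72555541992188)
[[0.444, -0.0488, 0.045], [0.3427, 0.2047, 0.045], [0.5368, 0.2226, 0.045], [0.6165, -0.0087, 0.045]] [0.485  0.0925 0.045 ]
```

View pics/top_c.png

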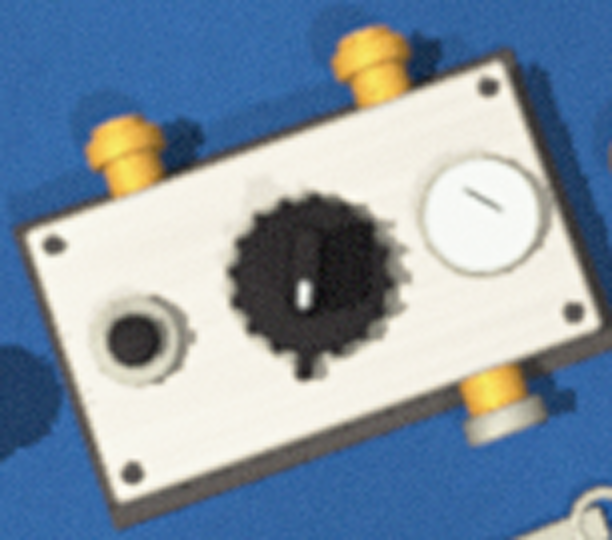

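View pics/scene_c.png

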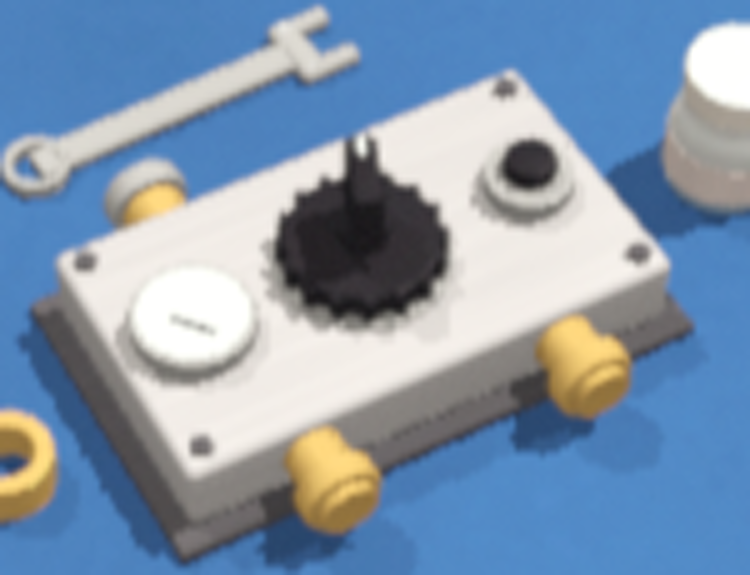

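The crops show the ring tab at top-crop (305,370) and the bar nearly vertical in the image, with a white mark at top-crop (305,293), which is image pixel (311,223). Next I'll measure the centres and the bar angle.

```bash
python3 - <<'E'
from h import *
def cen(m,near,r=14):
    N,l,st,c=cv2.connectedComponentsWithStats(m.astype(np.uint8))
    i=min(range(1,N),key=lambda i:np.hypot(*(c[i]-near))+(1e3 if st[i,4]<20 else 0));return c[i],l==i
tiles=[]
B=[];G=[]
for n,b,v in(('top',(269,234),(313,219)),('scene',(370,163),(338,179))):
    fs=[manip.grab_frame(n) for _ in range(6)];f=fs[0]
    im=np.mean([g['frame'] for g in fs],0);g=im.mean(2)
    c,_=cen(g<75,b);P=plane(f,c,.067)[0];print(n,'button',c.round(1),P.round(4));B.append(P)
    rc,m=cen(g<75,v)
    cc=cv2.erode(m.astype(np.uint8),np.ones((1,1)))
    cs=max(cv2.findContours(m.astype(np.uint8),0,1)[0],key=cv2.contourArea)[:,0]
    W=plane(f,cs,.062 if n=='top' else .058)[:,:2]
    print('ring c, circle',np.array(cv2.minEnclosingCircle(W.astype(np.float32))[0]).round(4),'centroid',plane(f,rc,.06)[0].round(4))
    wm,_=cen((g>110)&cv2.dilate(cv2.morphologyEx(m.astype(np.uint8),cv2.MORPH_CLOSE,np.ones((9,9))),np.ones((3,3))).astype(bool)&(np.hypot(*(np.indices(g.shape)[::-1]-np.array((311.2,223.3) if n=='top' else (337,159))[:,None,None]))<6),(311,223) if n=='top' else (337,159))
    print('mark z=.105',wm.round(1),plane(f,wm,.105)[0].round(4))
    x,y=int(v[0])-22,int(v[1])-24
    t=np.clip((im[y:y+48,x:x+44].mean(2)-15)*3.5,0,255).astype(np.uint8)
    tiles.append(cv2.resize(t,None,fx=9,fy=9,interpolation=cv2.INTER_CUBIC))
cv2.imwrite('pics/enh.png',np.hstack(tiles))
E
```

```text
top button [268.4 234.6] [0.4658 0.17   0.067 ]
ring c, circle [0.4886 0.0941] centroid [0.4921 0.0931 0.06  ]
mark z=.105 [310.4 223.1] [0.4816 0.0949 0.105 ]
scene button [370.3 162.7] [0.47  0.169 0.067]
ring c, circle [0.488  0.0911] centroid [0.4957 0.0924 0.06  ]
mark z=.105 [337.  160.2] [0.4842 0.0941 0.105 ]
```

View pics/enh.png

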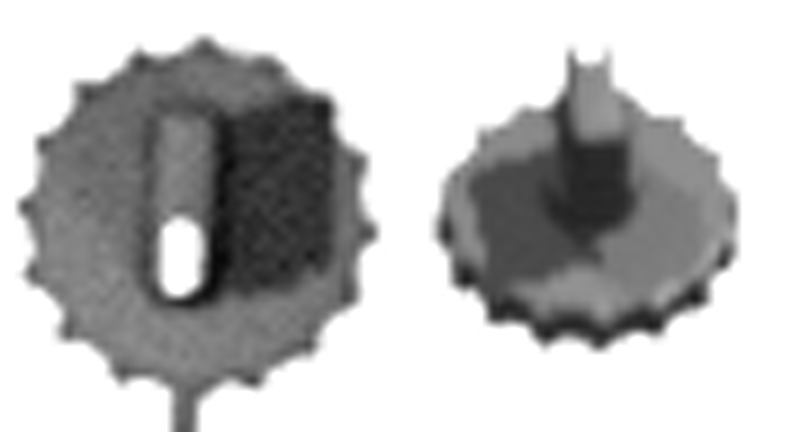

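The enhanced crop shows the bar's top face clearly. Its ends in the top image are near tile (186,106) and (180,302), and the mark is inside it.

```bash
python3 - <<'E'
from h import *
f=manip.grab_frame('top')
e=np.array([(186,106),(180,302)])/9+np.array([291,195])-.44
P=plane(f,e,.105);d=P[0]-P[1];print(P.round(4),'len',np.linalg.norm(d),'ang',np.degrees(np.arctan2(d[1],d[0])),'mid',P.mean(0))
L=np.array([(150,112),(150,296),(217,112),(217,296)])/9+np.array([291,195])-.44
P=plane(f,L,.105);print(P.round(4)); print(np.degrees(np.arctan2(*(P[0]-P[1])[1::-1])))
t=plane(f,np.array([[185,415]])/9+np.array([291,195])-.44,.054)[0];print('tab',t)
s=manip.sense();w,x,y,z=s['tool_rot'];print('tool y ang',np.degrees(np.arctan2(1-2*(x*x+z*z),2*(x*y-w*z))))
print(s['eef_pos'],np.array([.4925,.093,.25])-s['eef_pos'],s['q'])
E
```

```text
[[0.5096 0.0932 0.105 ]
 [0.4733 0.0948 0.105 ]] len 0.036356700907154406 ang -2.539727643233643 mid [0.4914707  0.09398282 0.105     ]
[[0.5086 0.0999 0.105 ]
 [0.4745 0.1003 0.105 ]
 [0.5084 0.0874 0.105 ]
 [0.4743 0.0879 0.105 ]]
-0.7342209950257362
tab [0.45449663 0.09649074 0.054     ]
tool y ang 76.8909836186867
[0.14174953 0.60871631 0.19344078] [ 0.35075047 -0.51571631  0.05655922] [ 1.21591359e+00  2.20348049e-01  1.52648316e+00  7.30331693e-07
  1.39471168e+00 -1.26087369e-01]
```

```bash
python3 -m crank '[{"dp":[0.06,-0.09,0.02],"turn":2,"fingers":1},{"dp":[0.12,-0.17,0.03],"turn":4,"fingers":1},{"dp":[0.17,-0.25,0.03],"turn":6,"fingers":1},{"dp":[0.22,-0.33,0.03],"turn":8,"fingers":1},{"dp":[0.27,-0.41,0.03],"turn":10,"fingers":1},{"dp":[0.31,-0.46,0.03],"turn":11,"fingers":1},{"dp":[0.35,-0.5155,0.03],"turn":11,"fingers":1},{"dp":[0.35,-0.5155,0.03],"turn":11,"fingers":1},{"dp":[0.35,-0.5155,0.03],"turn":11,"fingers":1},{"dp":[0.35,-0.5155,0.03],"turn":11,"fingers":1},{"dp":[0.35,-0.5155,0.03],"turn":11,"fingers":1},{"dp":[0.35,-0.5155,0.03],"turn":11,"fingers":1}]'; cat >> h.py <<'E'
def st():
    s=manip.sense();w,x,y,z=s['tool_rot']
    print(s['clock'],s['eef_pos'].round(4),'yang',round(np.degrees(np.arctan2(1-2*(x*x+z*z),2*(x*y-w*z))),2),'F',s['ft_force'].round(2),'M',s['moment'].round(3),'w',round(s['width'],3),'g',np.round(s['grasp_force'],1),'q6',s['q'][5].round(2))
E
python3 -c "from h import *;st()"
```

```text
clock: 2.35
eef_pos: [0.4915, 0.0932, 0.2232]
tool_rot: [-0.0, 0.019, 1.0, 0.0]
ft_force: [0.2, 0.2, 0.4]
width: 1.002
grasp_force: 0.0
2.35 [0.4915 0.0932 0.2232] yang 87.83 F [0.19 0.21 0.39] M [-0.046  0.003  0.053] w 1.002 g 0.0 q6 -1.5
```

```bash
python3 -m crank '[{"dp":[0,0,-0.05],"turn":0,"fingers":1},{"dp":[0,0,-0.09],"turn":0,"fingers":1},{"dp":[0,0,-0.12],"turn":0,"fingers":1},{"dp":[0,0,-0.148],"turn":0,"fingers":1},{"dp":[0,0,-0.148],"turn":0,"fingers":0},{"dp":[0,0,-0.148],"turn":0,"fingers":-0.3},{"dp":[0,0,-0.148],"turn":0,"fingers":-0.3}]'; python3 - <<'E'
from h import *
st()
o=[]
for n,(x,y,w,h) in(('top',(263,169,100,100)),('scene',(288,119,100,100))):
    f=manip.grab_frame(n);o.append(cv2.resize(f['frame'][y:y+h,x:x+w,::-1],None,fx=4,fy=4,interpolation=cv2.INTER_CUBIC))
cv2.imwrite('pics/pre.png',np.hstack(o))
E
```

```text
clock: 3.22
eef_pos: [0.4929, 0.0937, 0.0772]
tool_rot: [0.001, 0.018, 1.0, 0.0]
ft_force: [0.8, 0.0, 0.3]
width: 0.381
grasp_force: 0.0
3.225 [0.4929 0.0937 0.0772] yang 87.93 F [0.81 0.01 0.28] M [-0.016 -0.036  0.037] w 0.381 g 0.0 q6 -1.5
```

View pics/pre.png

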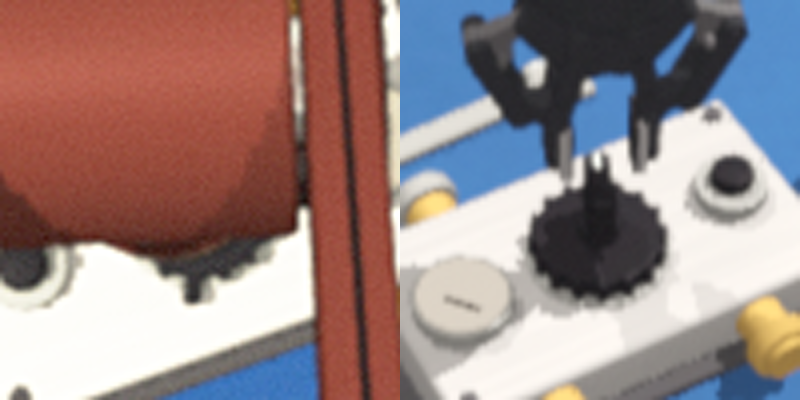

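The scene tile shows the fingers straddling the bar evenly, with finger tips at x≈565 and 640 and the bar at 597, clear of the ring. I'll close now.

```bash
python3 -m crank '[{"dp":[0,0,-0.002],"turn":0,"fingers":-0.6},{"dp":[0,0,-0.002],"turn":0,"fingers":-0.8},{"dp":[0,0,-0.002],"turn":0,"fingers":-1},{"dp":[0,0,-0.002],"turn":0,"fingers":-1},{"dp":[0,0,-0.002],"turn":0,"fingers":-1},{"dp":[0,0,-0.002],"turn":0,"fingers":-1}]'; python3 -c "from h import *;st()"
```

```text
clock: 4.08
eef_pos: [0.4918, 0.0932, 0.0734]
tool_rot: [0.0, 0.018, 1.0, -0.0]
ft_force: [0.6, -0.3, 0.2]
width: -0.001
grasp_force: 0.0
4.075 [0.4918 0.0932 0.0734] yang 87.89 F [ 0.56 -0.34  0.16] M [-0.015  0.029  0.021] w -0.001 g 0.0 q6 -1.5
```

```bash
python3 - <<'E'
from h import *
o=[]
for n,(x,y,w,h) in(('top',(263,169,100,100)),('scene',(288,119,100,100))):
    f=manip.grab_frame(n);o.append(cv2.resize(f['frame'][y:y+h,x:x+w,::-1],None,fx=4,fy=4,interpolation=cv2.INTER_CUBIC))
    s=manip.sense();print(n,proj(f,[s['eef_pos'],[.492,.0935,.105],[.492,.0935,.062]]))
cv2.imwrite('pics/closed.png',np.hstack(o))
E
```

```text
top [[312.20531575 218.57264974]
 [311.1788828  216.87514225]
 [312.31242814 218.96725996]]
scene [[336.98922484 173.11712673]
 [337.41030492 163.15281252]
 [337.06679405 176.68744717]]
```

View pics/closed.png

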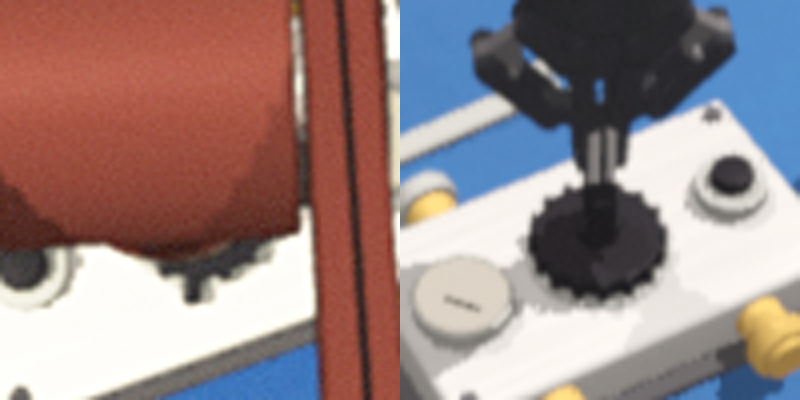

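The closed tile shows the pads fully shut (grey strips at x≈590–612, ending at y≈183) with the bar not between them. I'll check this against an enhanced crop with the projected reference points.

```bash
python3 - <<'E'
from h import *
print(manip.grip_point_offset, manip.sense()['eef_pos'])
f=manip.grab_frame('scene');x,y,w,h=300,105,75,95
im=np.clip((f['frame'][y:y+h,x:x+w,::-1].astype(float)-10)*3,0,255).astype(np.uint8)
im=cv2.resize(im,None,fx=6,fy=6,interpolation=cv2.INTER_CUBIC)
im2=im.copy()
def dot(X,c):
    for p in proj(f,X): cv2.circle(im2,tuple(((p-[x,y]+.5)*6).astype(int).tolist()),3,c,-1)
dot([[.5096,.0932-.007,.105],[.5096,.0932+.007,.105],[.4733,.0948-.007,.105],[.4733,.0948+.007,.105]],(0,0,255))
dot([[.503,.0935,.0734],[.481,.0935,.0734]],(0,255,0))
dot([[.503,.0935,.110],[.481,.0935,.110]],(255,0,255))
cv2.imwrite('pics/ov.png',np.hstack([im,im2])[:,:])
E
python3 -c "
import cv2;i=cv2.imread('pics/ov.png');cv2.imwrite('pics/ov2.png',cv2.resize(i,(790,500)))"
```

```text
0.0187 [0.49175591 0.09319362 0.07340101]
```

View pics/ov2.png

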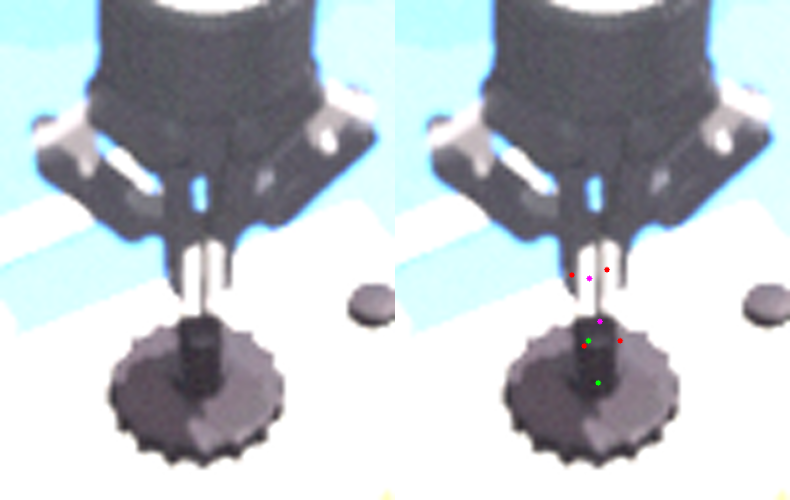

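The pads end at y≈315 in the overlay, above the bar's top face (315–345), so the tips must be about 37 mm higher than the pose says. A very gentle touch on the bar top, with the fingers shut, will confirm the height.

```bash
python3 -m crank '[{"dp":[0,0,-0.001],"turn":0,"fingers":-1},{"dp":[0,0,-0.002],"turn":0,"fingers":-1},{"dp":[0,0,-0.002],"turn":0,"fingers":-1}]'; python3 -c "from h import *;st()"
```

```text
clock: 4.6
eef_pos: [0.4916, 0.0932, 0.0712]
tool_rot: [-0.0, 0.018, 1.0, 0.0]
ft_force: [-0.1, 0.3, -0.1]
width: 0.004
grasp_force: 0.0
4.6 [0.4916 0.0932 0.0712] yang 87.89 F [-0.09  0.29 -0.13] M [-0.006 -0.039  0.013] w 0.004 g 0.0 q6 -1.5
```

```bash
python3 -m crank '[{"dp":[0,0,-0.001],"turn":0,"fingers":-1},{"dp":[0,0,-0.0015],"turn":0,"fingers":-1},{"dp":[0,0,-0.0015],"turn":0,"fingers":-1}]'; python3 -c "from h import *;st()"
```

```text
clock: 4.97
eef_pos: [0.4917, 0.0932, 0.0698]
tool_rot: [-0.0, 0.018, 1.0, -0.0]
ft_force: [0.7, -0.8, -1.0]
width: -0.0
grasp_force: 0.0
4.975 [0.4917 0.0932 0.0698] yang 87.89 F [ 0.69 -0.76 -0.99] M [-0.036  0.011 -0.036] w -0.0 g 0.0 q6 -1.5
```

```bash
for i in 1 ; do python3 -m crank '[{"dp":[0,0,-0.0015],"turn":0,"fingers":-1},{"dp":[0,0,-0.0015],"turn":0,"fingers":-1}]'; done; python3 -c "from h import *;st()"
```

```text
clock: 5.22
eef_pos: [0.4916, 0.0932, 0.0682]
tool_rot: [-0.0, 0.018, 1.0, -0.0]
ft_force: [-0.4, -0.0, 0.0]
width: 0.002
grasp_force: 0.0
5.225 [0.4916 0.0932 0.0682] yang 87.89 F [-0.37 -0.02  0.01] M [0.072 0.003 0.024] w 0.002 g 0.0 q6 -1.5
```

```bash
python3 -c "
from h import *
f=[manip.grab_frame('scene') for _ in range(2)];g=f[0]['frame'];x,y=337,150
print(g[148:172,330:345].mean(2).astype(int))"
```

```text
[[ 43  41  40  42  41  42  42  41  39  37  38  40  40  41  42]
 [ 41  42  41  42  40  41  42  41  39  38  38  41  41  41  41]
 [ 41  41  41  42  41  42  43  41  41  36  39  41  41  43  41]
 [ 46  42  41  42  42  42  42  42  43  43  43  42  43  42  44]
 [ 77  49  40  39  42  41  44  47  45  58  70  50  42  42  57]
 [103  55  42  41  41  46  59  81  57  77 108  85  49  44  81]
 [113  57  41  40  48  72 100 110  68  83 124 113  62  48  96]
 [113  56  42  41  57  97 123 119  72  80 123 119  71  49  97]
 [114  57  41  41  59 104 125 119  67  79 123 120  71  48  99]
 [124  62  41  43  60 105 125 117  61  79 123 119  73  52 111]
 [155  80  44  43  61 105 125 118  60  78 123 120  71  55 122]
 [202 118  50  46  62 105 125 118  62  80 123 120  69  53 124]
 [230 154  61  44  61 104 125 118  63  85 123 120  65  55 126]
 [235 175  76  44  61 104 125 118  67  92 124 119  73  81 154]
 [239 207 109  52  62 105 124 119  67  93 124 129 136 159 210]
 [241 232 174  98  70 109 126 118  66  92 125 144 188 214 238]
 [224 236 215 145  79 114 124 116  65  91 124 140 184 218 238]
 [172 208 199 139  70 100 112 100  57  77 103 102 113 174 226]
 [ 89 119 103  68  43  67  77  61  41  46  53  55  67 114 183]
 [ 60  63  58  45  31  37  38  35  34  33  33  41  58  68  92]
 [ 60  59  57  47  33  29  32  34  34  34  31  37  55  58  61]
 [ 58  58  57  51  32  29  34  38  36  38  37  38  50  60  61]
 [ 59  57  57  51  30  28  35  37  39  35  35  35  51  60  60]
 [ 56  52  48  42  32  28  31  33  31  29  31  35  51  59  59]]
```

```bash
python3 -m crank '[{"dp":[0,0,-0.001],"turn":0,"fingers":-1},{"dp":[0,0,-0.0015],"turn":0,"fingers":-1},{"dp":[0,0,-0.0015],"turn":0,"fingers":-1}]'|grep -E "eef|force"
```

```text
eef_pos: [0.4918, 0.0932, 0.0671]
ft_force: [-1.0, -0.2, 3.3]
grasp_force: 1.5
```

```bash
python3 -m crank '[{"dp":[0,0,-0.001],"turn":0,"fingers":-1},{"dp":[0,0,-0.0015],"turn":0,"fingers":-1},{"dp":[0,0,-0.0015],"turn":0,"fingers":-1}]'|grep -E "eef|force"
```

```text
eef_pos: [0.492, 0.0932, 0.067]
ft_force: [-6.9, -0.0, 13.0]
grasp_force: 6.8
```

```bash
python3 -m crank '[{"dp":[0,0,0.015],"turn":0,"fingers":-1},{"dp":[0,0,0.025],"turn":0,"fingers":-0.3},{"dp":[0,0,0.025],"turn":0,"fingers":-0.3},{"dp":[0,0,0.025],"turn":0,"fingers":-0.3},{"dp":[0,0,0.01],"turn":0,"fingers":-0.3},{"dp":[0,0,0.002],"turn":0,"fingers":-0.3},{"dp":[0,0,-0.004],"turn":0,"fingers":-0.3},{"dp":[0,0,-0.004],"turn":0,"fingers":-0.3}]'; python3 -c "
from h import *;st()
f=manip.grab_frame('scene');x,y,w,h=300,105,75,95
im=np.clip((f['frame'][y:y+h,x:x+w,::-1].astype(float)-10)*3,0,255).astype(np.uint8)
cv2.imwrite('pics/ov3.png',cv2.resize(im,None,fx=6,fy=6,interpolation=cv2.INTER_CUBIC))"
```

```text
clock: 7.08
eef_pos: [0.491, 0.0932, 0.0604]
tool_rot: [-0.001, 0.018, 1.0, -0.0]
ft_force: [-0.2, 0.7, -0.0]
width: 0.351
grasp_force: 0.0
7.075 [0.491  0.0932 0.0604] yang 87.89 F [-0.2   0.7  -0.04] M [ 0.039 -0.029  0.031] w 0.351 g 0.0 q6 -1.5
```

View pics/ov3.png

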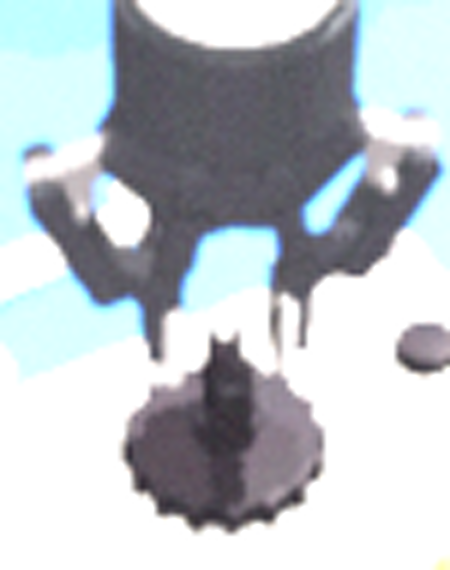

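The view shows the open tips either side of the bar, at y≈370 with the bar top at 335–385. I'll close now: a stop at about 14 mm means the pads overlap the bar, and the pose's z is really about 38 mm low.

```bash
python3 -m crank '[{"dp":[0,0,0],"turn":0,"fingers":-0.7},{"dp":[0,0,0],"turn":0,"fingers":-1},{"dp":[0,0,0],"turn":0,"fingers":-1},{"dp":[0,0,0],"turn":0,"fingers":-1}]'; python3 -c "from h import *;st()"
```

```text
clock: 7.62
eef_pos: [0.4922, 0.0934, 0.0619]
tool_rot: [0.0, 0.018, 1.0, 0.0]
ft_force: [-1.0, 1.7, 5.0]
width: 0.131
grasp_force: 58.8
7.625 [0.4922 0.0934 0.0619] yang 87.89 F [-1.03  1.67  4.98] M [ 0.218  0.216 -0.003] w 0.131 g 58.8 q6 -1.5
```

It's gripping near the very top edge, at about 11 mm with an upward squeeze. I'll open, lower in stages and re-grip, watching for contact.

```bash
python3 -m crank '[{"dp":[0,0,0],"turn":0,"fingers":-0.3},{"dp":[0,0,0],"turn":0,"fingers":-0.3},{"dp":[0,0,0],"turn":0,"fingers":-0.3},{"dp":[0,0,-0.002],"turn":0,"fingers":-0.3},{"dp":[0,0,-0.004],"turn":0,"fingers":-0.3},{"dp":[0,0,-0.006],"turn":0,"fingers":-0.3}]'; python3 -c "from h import *;st()"
```

```text
clock: 8.38
eef_pos: [0.4917, 0.0932, 0.0552]
tool_rot: [-0.0, 0.018, 1.0, -0.0]
ft_force: [-0.0, 0.5, 0.4]
width: 0.353
grasp_force: 0.0
8.375 [0.4917 0.0932 0.0552] yang 87.89 F [-0.02  0.49  0.41] M [ 0.092  0.038 -0.023] w 0.353 g 0.0 q6 -1.5
```

```bash
python3 -m crank '[{"dp":[0,0,-0.002],"turn":0,"fingers":-0.3},{"dp":[0,0,-0.004],"turn":0,"fingers":-0.3},{"dp":[0,0,-0.006],"turn":0,"fingers":-0.3}]'|grep -E "eef|force"
```

```text
eef_pos: [0.4918, 0.0932, 0.0493]
ft_force: [-0.1, -0.0, 0.3]
grasp_force: 0.0
```

```bash
python3 -m crank '[{"dp":[0,0,-0.002],"turn":0,"fingers":-0.3},{"dp":[0,0,-0.004],"turn":0,"fingers":-0.3},{"dp":[0,0,-0.005],"turn":0,"fingers":-0.3},{"dp":[0,0,-0.005],"turn":0,"fingers":-0.3}]'|grep -E "eef|force"; python3 -c "
from h import *
f=manip.grab_frame('scene');x,y,w,h=300,105,75,95
im=np.clip((f['frame'][y:y+h,x:x+w,::-1].astype(float)-10)*3,0,255).astype(np.uint8)
cv2.imwrite('pics/ov4.png',cv2.resize(im,None,fx=6,fy=6,interpolation=cv2.INTER_CUBIC))"
```

```text
eef_pos: [0.4917, 0.0932, 0.0443]
ft_force: [0.1, -1.0, 0.5]
grasp_force: 0.0
```

View pics/ov4.png

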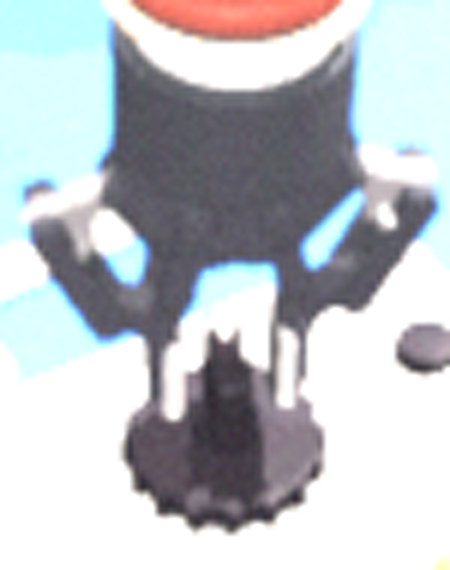

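The pads now stand on both sides of the bar, with tips at y≈405–418, above the ring. I'll go 6 mm lower and grip.

```bash
python3 -m crank '[{"dp":[0,0,-0.003],"turn":0,"fingers":-0.3},{"dp":[0,0,-0.006],"turn":0,"fingers":-0.4},{"dp":[0,0,-0.006],"turn":0,"fingers":-0.6},{"dp":[0,0,-0.006],"turn":0,"fingers":-0.8},{"dp":[0,0,-0.006],"turn":0,"fingers":-1},{"dp":[0,0,-0.006],"turn":0,"fingers":-1},{"dp":[0,0,-0.006],"turn":0,"fingers":-1}]'; python3 -c "from h import *;st()"
```

```text
clock: 10.18
eef_pos: [0.4915, 0.0934, 0.0383]
tool_rot: [-0.0, 0.018, 1.0, 0.0]
ft_force: [-0.1, 2.3, -1.6]
width: 0.152
grasp_force: 58.8
10.175 [0.4915 0.0934 0.0383] yang 87.9 F [-0.14  2.33 -1.6 ] M [0.414 0.193 0.067] w 0.152 g 58.8 q6 -1.5
```

```bash
python3 -m crank '[{"dp":[0,0,0],"turn":-3,"fingers":-1},{"dp":[0,0,0],"turn":-6,"fingers":-1},{"dp":[0,0,0],"turn":-9,"fingers":-1},{"dp":[0,0,0],"turn":-12,"fingers":-1},{"dp":[0,0,0],"turn":-15,"fingers":-1}]'|grep width; python3 -c "from h import *;st()"
```

```text
width: 0.15
10.8 [0.4915 0.0934 0.0383] yang 72.8 F [-0.78  3.1  -0.1 ] M [0.409 0.181 0.138] w 0.15 g 58.7 q6 -1.24
```

```bash
python3 -m crank '[{"dp":[0,0,0],"turn":-3,"fingers":-1},{"dp":[0,0,0],"turn":-6,"fingers":-1}]'|grep width; python3 -c "from h import *;st()"
```

```text
width: 0.155
11.05 [0.4914 0.0934 0.0382] yang 66.8 F [-0.84  2.43 -1.32] M [0.403 0.223 0.165] w 0.155 g 58.7 q6 -1.14
```

```bash
python3 -m crank '[{"dp":[0,0,0],"turn":-3,"fingers":-1},{"dp":[0,0,0],"turn":-6,"fingers":-1}]'|grep width; python3 -c "from h import *;st()"
```

```text
width: 0.152
11.3 [0.4914 0.0934 0.0383] yang 60.8 F [-0.84  2.7  -1.2 ] M [0.308 0.207 0.109] w 0.152 g 58.7 q6 -1.03
```

```bash
python3 -m crank '[{"dp":[0,0,0],"turn":-3,"fingers":-1},{"dp":[0,0,0],"turn":-6,"fingers":-1}]'|grep width; python3 -c "from h import *;st()"
```

```text
width: 0.156
11.55 [0.4915 0.0934 0.0383] yang 54.8 F [-1.34  2.28 -0.51] M [0.381 0.265 0.061] w 0.156 g 58.7 q6 -0.93
```

```bash
python3 -m crank '[{"dp":[0,0,0],"turn":-2.5,"fingers":-1},{"dp":[0,0,0],"turn":-5,"fingers":-1}]'|grep width; python3 -c "from h import *;st()"
```

```text
width: 0.15
11.8 [0.4915 0.0934 0.0383] yang 49.82 F [-1.15  2.07 -0.69] M [0.365 0.201 0.158] w 0.15 g 58.7 q6 -0.84
```

```bash
python3 -m crank '[{"dp":[0,0,0],"turn":-2.5,"fingers":-1},{"dp":[0,0,0],"turn":-5,"fingers":-1}]'|grep width; python3 -c "from h import *;st()"
```

```text
width: 0.154
12.05 [0.4915 0.0934 0.0383] yang 44.82 F [-0.64  1.66 -0.44] M [0.417 0.216 0.146] w 0.154 g 58.7 q6 -0.75
```

```bash
python3 -m crank '[{"dp":[0,0,0],"turn":-2.5,"fingers":-1},{"dp":[0,0,0],"turn":-5,"fingers":-1}]'|grep width; python3 -c "from h import *;st()"
```

```text
width: 0.154
12.3 [0.4915 0.0934 0.0383] yang 39.82 F [-1.46  3.09 -0.33] M [0.461 0.248 0.16 ] w 0.154 g 58.8 q6 -0.67
```

```bash
python3 -m crank '[{"dp":[0,0,0],"turn":-2.5,"fingers":-1},{"dp":[0,0,0],"turn":-5,"fingers":-1}]'|grep width; python3 -c "from h import *;st()"
```

```text
width: 0.156
12.55 [0.4914 0.0934 0.0382] yang 34.83 F [-0.39  2.06 -0.66] M [0.417 0.24  0.196] w 0.156 g 58.8 q6 -0.58
```

```bash
python3 -m crank '[{"dp":[0,0,0],"turn":-2,"fingers":-1},{"dp":[0,0,0],"turn":-4,"fingers":-1}]'|grep width; python3 -c "from h import *;st()"
```

```text
width: 0.149
12.8 [0.4915 0.0934 0.0383] yang 30.81 F [-1.27  2.79 -1.35] M [0.415 0.322 0.338] w 0.149 g 58.8 q6 -0.51
```

```bash
for i in 1; do python3 -m crank '[{"dp":[0,0,0],"turn":0,"fingers":-1}]'|grep width; python3 -c "from h import *;st()"; done
```

```text
width: 0.153
12.925 [0.4915 0.0934 0.0383] yang 30.87 F [-1.1   3.26 -1.46] M [0.461 0.408 0.006] w 0.153 g 58.8 q6 -0.51
```

```bash
python3 -m crank '[{"dp":[0,0,0],"turn":-2,"fingers":-1}]'|grep width; python3 -c "from h import *;st()"
```

```text
width: 0.155
13.05 [0.4915 0.0934 0.0383] yang 28.82 F [-1.49  3.88 -1.26] M [0.588 0.461 0.323] w 0.155 g 58.8 q6 -0.47
```

```bash
python3 -m crank '[{"dp":[0,0,0],"turn":0,"fingers":-1}]'|grep width; python3 -c "from h import *
st()
a=[]
for _ in range(10):
    manip.grab_frame('scene');a.append(manip.sense()['moment'][2])
print(np.round(a,3),np.mean(a))"
```

```text
width: 0.154
13.175 [0.4915 0.0934 0.0383] yang 28.85 F [-1.6   2.89 -0.09] M [0.603 0.526 0.058] w 0.154 g 58.8 q6 -0.47
[0.117 0.093 0.126 0.085 0.078 0.168 0.135 0.113 0.002 0.082] 0.09992363333086655
```

```bash
python3 -m crank '[{"dp":[0,0,0],"turn":-2,"fingers":-1}]'|grep width; python3 -c "from h import *;st()"
```

```text
width: 0.158
13.8 [0.4915 0.0933 0.0383] yang 26.88 F [-2.22  4.08 -1.35] M [0.739 0.628 0.37 ] w 0.158 g 58.7 q6 -0.44
```

```bash
python3 -m crank '[{"dp":[0,0,0],"turn":-2,"fingers":-1}]'|grep width; python3 -c "from h import *;st()"
```

```text
width: 0.155
13.925 [0.4915 0.0933 0.0383] yang 24.87 F [-2.12  4.75 -2.01] M [0.741 0.621 0.373] w 0.155 g 58.7 q6 -0.4
```

```bash
python3 -m crank '[{"dp":[0,0,0],"turn":0,"fingers":-1},{"dp":[0,0,0],"turn":0,"fingers":-1},{"dp":[0,0,0],"turn":0,"fingers":-0.8},{"dp":[0,0,0],"turn":0,"fingers":-0.3},{"dp":[0,0,0],"turn":0,"fingers":-0.3},{"dp":[0,0,0],"turn":0,"fingers":-0.3},{"dp":[0,0,0.02],"turn":0,"fingers":-0.3},{"dp":[0,0,0.05],"turn":0,"fingers":-0.3},{"dp":[0,0,0.05],"turn":0,"fingers":-0.3}]'; python3 - <<'E'
from h import *
st()
E
```

```text
clock: 15.05
eef_pos: [0.4943, 0.0931, 0.0912]
tool_rot: [0.003, 0.538, 0.843, 0.002]
ft_force: [-0.0, 0.5, 0.2]
width: 0.352
grasp_force: 0.0
15.05 [0.4943 0.0931 0.0912] yang 24.89 F [-0.02  0.52  0.2 ] M [ 0.003 -0.016  0.032] w 0.352 g 0.0 q6 -0.4
```

```bash
python3 -m crank '[{"dp":[-0.0125,0.038,0],"turn":0,"fingers":-0.6},{"dp":[-0.0245,0.0767,0],"turn":0,"fingers":-1},{"dp":[-0.0245,0.0767,0],"turn":0,"fingers":-1},{"dp":[-0.0245,0.0767,0],"turn":0,"fingers":-1},{"dp":[-0.0245,0.0767,-0.02],"turn":0,"fingers":-1},{"dp":[-0.0245,0.0767,-0.035],"turn":0,"fingers":-1},{"dp":[-0.0245,0.0767,-0.045],"turn":0,"fingers":-1},{"dp":[-0.0245,0.0767,-0.045],"turn":0,"fingers":-1}]'; python3 - <<'E'
from h import *
st()
f=[manip.grab_frame('scene') for _ in range(3)][0];g=f['frame'].mean(2).astype(int)
print(g[140:176:1,362:382]); print(proj(f,[[.467,.170,.067],[.492,.0935,.105]]))
E
```

```text
clock: 16.05
eef_pos: [0.4665, 0.1694, 0.0424]
tool_rot: [-0.001, 0.538, 0.843, -0.001]
ft_force: [-0.4, 0.5, -0.2]
width: -0.0
grasp_force: 0.0
16.05 [0.4665 0.1694 0.0424] yang 24.86 F [-0.43  0.55 -0.18] M [ 0.066  0.021 -0.003] w -0.0 g 0.0 q6 -0.24
[[142 135  66  37  38  38  39  39  40  36  38  38  40  42  40  36  37  37
   38  48]
 [142 134  69  40  38  38  38  38  39  38  39  39  39  39  39  38  38  39
   39  57]
 [141 136  84  47  39  39  38  37  38  36  38  38  39  38  38  39  42  43
   42  70]
 [142 137 101  58  43  39  41  38  36  38  39  35  38  40  41  43  54  55
   57  72]
 [144 146 132  91  51  52  54  40  38  37  37  38  39  42  41  46  64  67
   65  68]
 [172 181 166 109  79  98  86  46  39  37  37  37  39  41  41  45  58  64
   61  61]
 [215 213 168  97  95 114  98  50  38  37  36  37  37  39  40  42  49  55
   49  47]
 [234 210 138  82 103 100  80  48  40  37  37  37  39  38  37  40  44  41
   37  38]
 [233 187 130  81 109  90  66  62  45  38  39  36  40  36  36  39  38  38
   38  38]
 [236 214 193 104 110  82  75  90  67  43  38  38  39  37  39  37  37  36
   38  
[... 1573 characters left out ...]
62 171 177 199 203 203 195 185 182
  222 227]
 [134 119 131 147 151 154 168 207 206 205 200 199 202 206 198 175 158 193
  223 226]
 [155 127 118 128 134 139 158 198 203 203 195 192 182 186 174 149 175 213
  225 226]
 [170 151 123 117 118 121 134 160 166 168 167 163 137 133 141 170 206 223
  225 225]
 [174 169 149 127 120 118 118 124 124 125 126 125 124 137 166 204 222 225
  225 226]
 [175 175 171 155 147 129 122 121 121 122 131 138 159 188 204 222 224 225
  226 226]
 [177 178 182 180 177 163 148 146 144 152 186 192 204 220 223 225 225 225
  226 226]
 [183 190 213 215 215 213 207 205 196 201 220 223 224 226 225 226 226 226
  227 226]]
[[370.42901384 161.57592614]
 [337.41030492 163.15281252]]
```

```bash
python3 -m crank '[{"dp":[0,0,-0.005],"turn":0,"fingers":-1},{"dp":[0,0,-0.010],"turn":0,"fingers":-1},{"dp":[0,0,-0.012],"turn":0,"fingers":-1},{"dp":[0,0,-0.012],"turn":0,"fingers":-1}]'|grep -E "eef|ft"
```

```text
eef_pos: [0.467, 0.1699, 0.0311]
ft_force: [0.6, -0.2, 0.8]
```

```bash
python3 -m crank '[{"dp":[0,0,-0.001],"turn":0,"fingers":-1},{"dp":[0,0,-0.002],"turn":0,"fingers":-1},{"dp":[0,0,-0.002],"turn":0,"fingers":-1}]'|grep -E "eef|ft"
```

```text
eef_pos: [0.4672, 0.1699, 0.0294]
ft_force: [-0.2, 0.0, 0.7]
```

```bash
python3 -m crank '[{"dp":[0,0,-0.001],"turn":0,"fingers":-1},{"dp":[0,0,-0.002],"turn":0,"fingers":-1},{"dp":[0,0,-0.002],"turn":0,"fingers":-1}]'|grep -E "eef|ft"
```

```text
eef_pos: [0.4674, 0.1699, 0.0275]
ft_force: [-1.4, 0.1, 2.4]
```

```bash
python3 -m crank '[{"dp":[0,0,-0.001],"turn":0,"fingers":-1},{"dp":[0,0,-0.002],"turn":0,"fingers":-1},{"dp":[0,0,-0.002],"turn":0,"fingers":-1}]'|grep -E "eef|ft"
```

```text
eef_pos: [0.4674, 0.1699, 0.0255]
ft_force: [-1.4, -0.1, 4.2]
```

```bash
python3 -m crank '[{"dp":[0,0,-0.001],"turn":0,"fingers":-1},{"dp":[0,0,-0.001],"turn":0,"fingers":-1}]'|grep -E "eef|ft"
```

```text
eef_pos: [0.4674, 0.1699, 0.0245]
ft_force: [-0.7, -1.0, 4.0]
```

```bash
python3 -m crank '[{"dp":[0,0,-0.001],"turn":0,"fingers":-1},{"dp":[0,0,-0.001],"turn":0,"fingers":-1}]'|grep -E "eef|ft"
```

```text
eef_pos: [0.4674, 0.1699, 0.0235]
ft_force: [-1.8, -0.4, 5.1]
```

```bash
python3 -m crank '[{"dp":[0,0,-0.0005],"turn":0,"fingers":-1},{"dp":[0,0,-0.0005],"turn":0,"fingers":-1}]'|grep -E "eef|ft"
```

```text
eef_pos: [0.4674, 0.1699, 0.0232]
ft_force: [-2.1, -1.0, 6.5]
```

```bash
python3 -m crank '[{"dp":[0,0,-0.0005],"turn":0,"fingers":-1},{"dp":[0,0,-0.0005],"turn":0,"fingers":-1}]'|grep -E "eef|ft"
```

```text
eef_pos: [0.4674, 0.1699, 0.023]
ft_force: [-3.7, -0.5, 10.2]
```

The force jumped to 10 N and the z motion stalled, so the button is on its hard stop. I'll hold it briefly, then lift straight off.

```bash
python3 -m crank '[{"dp":[0,0,0],"turn":0,"fingers":-1},{"dp":[0,0,0],"turn":0,"fingers":-1},{"dp":[0,0,0.005],"turn":0,"fingers":-1},{"dp":[0,0,0.015],"turn":0,"fingers":-1},{"dp":[0,0,0.05],"turn":0,"fingers":-1},{"dp":[0,0,0.1],"turn":0,"fingers":-1},{"dp":[0,0,0.13],"turn":0,"fingers":-1},{"dp":[0,0,0.13],"turn":0,"fingers":-1},{"dp":[0,0,0.13],"turn":0,"fingers":-1}]'; python3 -c "
from h import *
st();print(manip.finish_job())"
```

```text
clock: 19.95
eef_pos: [0.4664, 0.1697, 0.1514]
tool_rot: [-0.001, 0.538, 0.843, -0.001]
ft_force: [0.0, 0.4, -0.6]
width: -0.002
grasp_force: 0.0
19.95 [0.4664 0.1697 0.1514] yang 24.89 F [ 0.01  0.42 -0.64] M [-0.045  0.015 -0.027] w -0.002 g 0.0 q6 -0.24
the job is handed in; nothing more can be done
None
```

I handed the job in at 19.95 s and got no verdict back: the knob is on its seat at an estimated rise of 0.25 N m and released, and the relief button was pressed to its stop at about 10 N and let go. I never planned to touch the ring, wrench, coupling or jar, but I did not check the ring, those three or the button's return with a final camera look.

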